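# Clear and open the pipe box, then screw the elbow round to face the pipe

### The arm

A 6-joint arm with a two-finger parallel gripper is mounted at the origin on the work surface. World frame = base frame: x ahead of the robot, y to its left, z up, the work surface at z = 0. Lengths are in m, angles in rad, forces in N, time in s.
With the tool pointing down it reaches from about 0.375 to 0.9 m from the base axis. Payload 3.1 kg.
Tool frame: the origin (TCP) lies between the finger pads; the fingertips stand robot.tip_extent ahead of it and the grasp point (between the pads) lies 3 mm ahead of it (robot.tip_extent is the distance from the TCP to the fingertips, in m); z points along the fingers, x is the direction in which the jaws open and shut, and the axes are right-handed (so a half turn about z gives the same grasp; the last joint's range is limited). The gripper opens to 87 mm and grips with 3 to 60 N. Pads are 19 mm wide; open, the fingers measure 117 mm over their backs; the gripper's body (75 mm by 190 mm) begins 51 mm behind the grasp point.
Start: joints at [1.149, 0.527, 1.433, -0, 1.181, -0.178], TCP at [0.15, 0.607, 0.245] pointing down, gripper open.
Joint ranges: [-3.08, 3.08], [-0.75, 2.2], [0.22, 2.44], [-1.43, 4.57], [0, 2.65], [-2.85, 2.85]. Speed limits (rad/s): [2.79, 2.79, 3.14, 3.14, 3.14, 3.14].

### API

Orientations are given as a unit quaternion [x, y, z, w].
In Python, from rig import robot, cams gives the robot as it stands.
- The arm moves only by the tool carry_out, never from a script. Its argument "steps" is a list of rows, each a list of 3 entries, a list of its own where there are three numbers: the shift along the world's x, y, z in cm, then the turn about the world's z in degrees, then the closure, from 0 (fully open) to 1 (shut). In form: [[[dx, dy, dz], spin, fingers], ...]. A call has 1 to 10 rows; each row shifts and turns the pose as measured when the row begins; what a row does not reach is not made up. A row lasts 1/10 s, in which the tool goes at most 50 mm and 8.59 degrees, less where a joint would pass 70% of its speed; a pose out of reach is approached as far as the arm can. A call with a gripper value outside its range is refused whole. The fingers move at their own pace and stop on an object; "squeeze" is the grip in N (left out, the last holds). Time passes only in rows, so rows that do not move let the fingers close. It gives the time, the measured TCP pose, the force and the opening at its end, in the units of the state.
- robot.get_obs(): the state, without advancing time (a new reading comes with each control period).
- cams.camera(name): name is "scene" or "top" or "wrist"; returns a dict with "pixels" (420x560x3 uint8, red, green, blue), "fx", "fy", "cx", "cy" (pixels), "eye" and "rotation" of the camera in the world. Camera axes: x right, y up, looking along -z (the intrinsics and any distortion apply to the point x, -y, -z); pixel columns grow to the right and rows downward; lengths in m; the calibration is good to about 2 mm. The wrist camera is an equidistant fisheye: a pixel r from the principal point sees the ray r / f radians off the axis. A picture is of the moment at which its call begins. There is no depth.
- robot.hand_in(): hands the job in, once; it reports no verdict.
The state is a dict: "time": time; "q": joint angles; "joint_velocities": joint speeds; "joint_torque": joint torques, N m; "position": TCP position; "tool_rot": TCP orientation; "ft_force": force on the tool from outside, world axes, zero at the start; "moment": the same for the moment, N m; "grip_width": finger opening in m.
Only numpy, scipy, OpenCV 4.12 (cv2) and the standard library are available. Lean on these libraries where they do the work, as an engineer would, in place of code of your own. Each camera call takes 0.05 s, during which the arm holds its last target. There are 200 camera calls.

### The job

Put everything that stands on the hatch of the wooden pipe box into the steel tray; then turn the two wooden turn buttons aside, lift the hatch panel out and lay it flat in the middle of the cork mat. Then screw the brass elbow inside the box further down its stub, clockwise seen from above, and stop the first time that its outlet points straight at the open end of the copper pipe: do not turn it past and do not come from the other way. Leave everything else on the counter where it is.

Things in the scene. Friction and masses are not known exactly. Their poses are not given: they have to be found in the camera images.
- pipe_box: Fixed open-topped wooden box, 246 (x) x 276 (y) x 110 mm high; its rim is 30 mm wide all round and the hatch opening 216 (y) x 186 mm (x). Origin: centre of its underside on the counter; z up.
- panel: Loose plywood hatch panel, 180 (x) x 210 (y) x 10 mm, 0.28 to 0.5 kg, lying in the opening on an inside ledge, its top flush with the rim (3 mm play all round). A dark steel bar handle stands on its middle: the bar is 100 mm long along the panel's x, 14 mm wide, its underside 25 mm and its top 38 mm above the panel's top face; two posts at 43 mm either side carry it. Origin: centre of the panel's underside; z up.
- button_left (a joint): Turn button on the box's +y rim: dark wooden bar 54 x 16 x 20 mm, underside 1.5 mm above the rim, turning about a vertical pivot 18 mm outside the opening's edge. 0: points straight in over the panel (along the box's -y), reaching 17 mm over the panel; positive is anticlockwise seen from above, either way will do, stops at +-1.75 rad; it is clear of the panel beyond about 1.25 rad, and along the rim at 1.57. Stiff (0.06 N m), stays where left.
- button_right (a joint): The same on the box's -y rim; 0 points in along the box's +y. Same sense and limits.
- button_left_pivot (a point): Point on the left button's pivot axis, on its top face, 131.5 mm above the counter. The bar reaches 38 mm from the pivot to its tip and 16 mm behind it.
- button_right_pivot (a point): Same point on the right button.
- elbow (a joint): Angle of the brass elbow on its thread, grows as it is screwed clockwise seen from above; it can turn from 0 to 5.6 rad. Stiff (0.12 N m), stays where left; sinks 0.5 mm per rad. It has to be turned 2.0 to 4.6 rad from its start to face the pipe.
- outlet (a point): Centre of the elbow's outlet face, 54 mm from the stub's axis, about 70 mm above the counter. The point's x axis points out of the outlet. The elbow's body on the axis is flat-sided: 34 mm wide between upright flats, from 18 mm behind the axis to 30 mm in front of it (towards the outlet), from about 53 to 87 mm above the counter (less the sinking of the thread, up to 2 mm); the outlet's collar is 36 mm across from 44 to 54 mm. Below is a round hub, 32 mm across.
- pipe_end: Fixed copper pipe end inside the box, the mark: 26 mm across (33 mm at its rim), level, its open end 60 mm from the stub's axis, facing it, its centre 69 mm above the counter. Origin: on the stub's axis at counter height; the elbow turns about this vertical axis, which is also the centre of the box; x axis points from it straight towards the pipe.
- jar: Glass jar with a cap, 50 mm across, 75 mm high. Stands on the hatch panel at the start (may be absent). Origin: centre of its underside, z up through its top.
- tin: Metal tin, 54 mm across, 60 mm high. Stands on the hatch panel at the start (may be absent). Origin: centre of its underside, z up through its top.
- mill: Dark turned wooden pepper mill, 48 mm across up to a height of 50 mm, narrower above, 85 mm high. Stands on the hatch panel at the start (may be absent). Origin: centre of its underside, z up through its top.
- tea_box: Plain cardboard box, 46 x 46 x 70 mm high. Stands on the hatch panel at the start (may be absent). Origin: centre of its underside, z up through its top.
- tray: Fixed open steel tray, outside 210 (x) x 230 (y) x 30 mm high, walls 6 mm, floor 6 mm. Origin: centre of its underside; z up.
- mat: Fixed cork mat, 220 (x) x 250 (y) x 6 mm. Origin: centre of its underside; z up.
- mug: Bystander, leave it where it is. Blue mug, 76 mm across, 85 mm high.
- oil: Bystander, leave it where it is. Green bottle, 60 mm across, 170 mm high.
- scraper: Bystander, leave it where it is. Spatula, 200 mm long, lying flat.
- pot_jar: Bystander, leave it where it is. Bigger glass jar, 64 mm across, 80 mm high, standing on the counter beyond the box.
- bowl: Bystander, leave it where it is. White bowl, 100 mm across, 50 mm high.
- spoon: Bystander, leave it where it is. Spoon, 170 mm long, lying flat.
- brush: Bystander, leave it where it is. Brush, 180 mm long, lying flat.

How it is judged:
On the way, in this order (a step that is already met when the one before it is completed fails the run):
1. Everything from the hatch is in the tray (x of jar in the frame of tray between -0.105 and 0.105 m and y of jar in the frame of tray between -0.115 and 0.115 m and z of each of jar, tin, mill, tea_box in the frame of tray below 0.095 m and linear speed of each of jar, tin, mill, tea_box below 0.03 m/s and x of tin in the frame of tray between -0.105 and 0.105 m and y of tin in the frame of tray between -0.115 and 0.115 m and x of mill in the frame of tray between -0.105 and 0.105 m and y of mill in the frame of tray between -0.115 and 0.115 m and x of tea_box in the frame of tray between -0.105 and 0.105 m and y of tea_box in the frame of tray between -0.115 and 0.115 m), for 0.2 s.
2. Both buttons are aside and the panel lies on the cork mat ((value of joint button_left above 1.25 rad or value of joint button_left below -1.25 rad) and (value of joint button_right above 1.25 rad or value of joint button_right below -1.25 rad) and horizontal distance between panel and mat below 0.05 m and angle between panel's own z axis and vertical below 0.1 rad and z of panel in the frame of mat between -0.014 and 0.014 m and linear speed of panel below 0.03 m/s), for 0.2 s.
3. The elbow's outlet points at the pipe end (y of outlet in the frame of pipe_end between -0.0075 and 0.0075 m and x of outlet in the frame of pipe_end above 0.04 m), for 0.2 s.
At the end, for the whole second after the job is handed in: Every thing from the hatch rests in the tray; both buttons are turned at least 1.25 rad aside; the panel lies flat on the cork mat, its centre within 50 mm of the mat's; the outlet points at the pipe end within 8 degrees, at rest (all of step 1 and all of step 2 and all of step 3 and velocity of joint elbow between -0.05 and 0.05 rad/s); the robot touches nothing.
It fails at once if The elbow is turned more than about 20 degrees past the pipe end (or brought to it from the other side) (y of outlet in the frame of pipe_end below -0.0185 m and x of outlet in the frame of pipe_end above 0.03 m).
It fails at once if A bystander is moved more than 30 mm (distance of any of mug, oil, scraper, pot_jar, bowl, spoon, brush from where it was at the start of the episode above 0.03 m).
Of jar, tin, mill, tea_box only 2 to 4 are there at a start; the rules pass over those that are not, and their reading is None.
At some moment in a run one of jar, tin, mill, tea_box may be knocked a few centimetres aside while the robot is not near it.
Once in a run the grip may slacken for a moment while it holds something.
It also fails if it takes over 210 s, if anything falls off the work surface, if the arm or the gripper's body presses on something with over 40 N, if the wrist force passes 120 N, or if a joint passes its speed limit or range.

## Working session

There is one attempt and no reset: what is moved stays moved. The work goes in short steps, Python scripts to look and compute and a tool call to move; the robot and the scene stay as the last step left them, time stands still between calls to the robot, and variables do not carry over. Pictures are saved under pics/ and viewed, about 12 in all and at most 16, crops included, and the job is handed in when it is done.

Besides the shell and the picture viewer there is one more tool, called after "Request:" by a JSON object that holds its "name" and its "arguments". carry_out: Moves the arm, as the interface text tells. Its arguments: {"type":"object","properties":{"steps":{"type":"array"},"squeeze":{"type":"number"}},"required":["steps"]}

```bash
ls; mkdir -p pics
cat > h.py <<'E'
import numpy as np, cv2
from rig import robot, cams
def snap(name, fn=None):
    c=cams.camera(name)
    if fn: cv2.imwrite('pics/'+fn, c['pixels'][:,:,::-1])
    return c
def ray(c,u,v):
    x=(u-c['cx'])/c['fx']; y=(v-c['cy'])/c['fy']
    if c.get('fish'):
        r=np.hypot(x,y); s=np.sin(r)/r if r>1e-9 else 1
        d=np.array([x*s,-y*s,-np.cos(r)])
    else: d=np.array([x,-y,-1.])
    return np.array(c['rotation'])@d
def onz(c,u,v,z):
    d=ray(c,u,v); e=np.array(c['eye']); return e+d*(z-e[2])/d[2]
E
python3 - <<'E'
from h import *
for n in ('scene','top'):
    c=snap(n,n+'0.png'); print(n,{k:np.round(v,3).tolist() for k,v in c.items() if k not in('pixels',)})
o=robot.get_obs(); print(o, robot.tip_extent)
E
```

```text
pics
scene {'fx': 387.204, 'fy': 387.204, 'cx': 279.379, 'cy': 204.494, 'eye': [0.987, 0.427, 0.94], 'rotation': [0.126, 0.253, 0.853, 0.438]}
top {'fx': 395.814, 'fy': 395.814, 'cx': 273.564, 'cy': 210.716, 'eye': [0.341, 0.081, 1.208], 'rotation': [0.075, -0.065, -0.698, 0.709]}
{'time': 0.1, 'q': array([ 1.14948748e+00,  5.28363375e-01,  1.43379297e+00, -5.42813079e-05,
        1.18138567e+00, -1.78472954e-01]), 'joint_velocities': array([-0.00043586, -0.00031988, -0.00271654,  0.00021033, -0.00070507,
       -0.00186306]), 'joint_torque': array([-8.73440640e-04, -4.40984666e+01, -1.77150321e+01,  6.34458871e-02,
        5.33689745e-02, -3.79403457e-05]), 'position': array([0.14999434, 0.60609028, 0.2436695 ]), 'tool_rot': array([ 7.87538902e-01,  6.16264170e-01, -8.50335001e-04,  4.77041159e-04]), 'ft_force': array([-0.53725769,  0.48288787,  0.87592815]), 'moment': array([-0.00160963, -0.00655558,  0.02794963]), 'grip_width': 0.08717352663283695} 0.022
```

```bash
sed -i 's/return np.array(c\[.rotation.\])@d/return Rotation.from_quat(c["rotation"]).apply(d)/; s/^import numpy.*/&\nfrom scipy.spatial.transform import Rotation/' h.py; cat h.py | head -20
```

```text
import numpy as np, cv2
from scipy.spatial.transform import Rotation
from rig import robot, cams
def snap(name, fn=None):
    c=cams.camera(name)
    if fn: cv2.imwrite('pics/'+fn, c['pixels'][:,:,::-1])
    return c
def ray(c,u,v):
    x=(u-c['cx'])/c['fx']; y=(v-c['cy'])/c['fy']
    if c.get('fish'):
        r=np.hypot(x,y); s=np.sin(r)/r if r>1e-9 else 1
        d=np.array([x*s,-y*s,-np.cos(r)])
    else: d=np.array([x,-y,-1.])
    return Rotation.from_quat(c["rotation"]).apply(d)
def onz(c,u,v,z):
    d=ray(c,u,v); e=np.array(c['eye']); return e+d*(z-e[2])/d[2]
```

View pics/scene0.png

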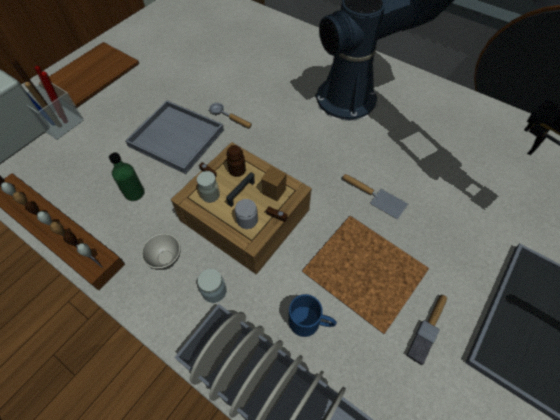

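View pics/top0.png

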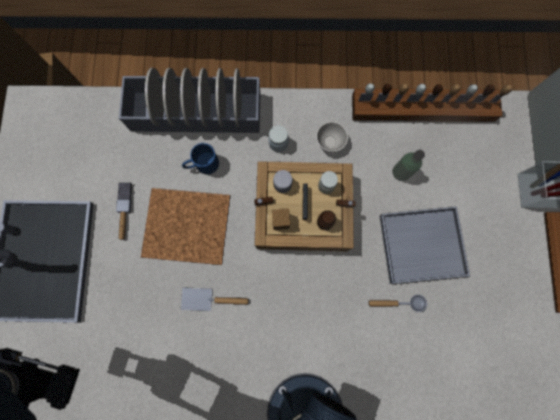

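Run:
```python
from h import *
im=cv2.imread('pics/top0.png')
cv2.imwrite('pics/crop0.png',cv2.resize(im[150:260,245:365],None,fx=5,fy=5,interpolation=cv2.INTER_CUBIC))
c=snap('top'); hsv=cv2.cvtColor(c['pixels'],cv2.COLOR_RGB2HSV)
def rect(mask,box,z,nm):
    m=np.zeros_like(mask); x0,y0,x1,y1=box; m[y0:y1,x0:x1]=mask[y0:y1,x0:x1]
    m=cv2.morphologyEx(m,cv2.MORPH_CLOSE,np.ones((5,5)))
    k=max(cv2.findContours(m,0,2)[0],key=cv2.contourArea)
    P=np.array([onz(c,u,v,z)[:2] for u,v in k[:,0]])*1000
    r=cv2.minAreaRect(P.astype(np.float32)); print(nm,np.round(r[0],1),np.round(r[1],1),round(r[2],1))
H,S,V=cv2.split(hsv)
sat=((S>90)&(H<25)).astype(np.uint8)*255
rect(sat,(245,150,365,260),.11,'box'); rect(sat,(138,180,238,272),.006,'mat')
m=((S>30)&(H>95)&(H<135)).astype(np.uint8)*255
print(hsv[245,425],hsv[300,425],hsv[300,350],hsv[230,385],hsv[215,425])
rect(m,(375,200,475,290),.03,'tray')
for n,u,v,z in (('tin',283,180,.17),('jar',328,180,.185),('mill',326,219,.195),('tea',281,218,.18)): print(n,hsv[v,u],onz(c,u,v,z))
```

```text
box [578.9  13.2] [275.6 249.4] 89.4
mat [531.9 369.6] [245.7 215. ] 85.5
[113  27 125] [112  24 116] [ 45   7 148] [109  33 107] [113  32 129]
tray [ 481.5 -348.4] [202.6 227.6] 6.2
tin [117  19 148] [0.6346425  0.07247213 0.17      ]
jar [ 86  10 176] [ 0.63205651 -0.0477197   0.185     ]
mill [ 10 134  63] [ 0.52421463 -0.04024536  0.195     ]
tea [ 16 117 111] [0.5278289  0.07653834 0.18      ]
```

View pics/crop0.png

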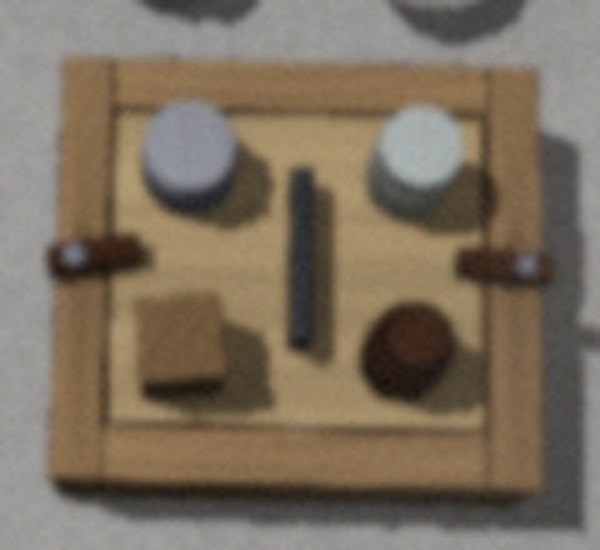

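Request:
{"name": "carry_out", "arguments": {"steps": [[[2.4, -4.05, 0.3], -7.6, 0], [[2.4, -4.05, 0.3], -7.6, 0], [[2.4, -4.05, 0.3], -7.6, 0], [[2.4, -4.05, 0.3], -7.6, 0], [[2.4, -4.05, 0.3], -7.6, 0], [[2.4, -4.05, 0.3], -7.6, 0], [[2.4, -4.05, 0.3], -7.6, 0], [[2.4, -4.05, 0.3], -7.6, 0], [[2.4, -4.05, 0.3], -7.6, 0], [[2.4, -4.05, 0.3], -7.6, 0]], "squeeze": 25}}

```text
time: 1.15
position: [0.3919, 0.1904, 0.2723]
tool_rot: [1.0, -0.02, 0.0, -0.0]
ft_force: [0.4, 0.5, -0.7]
grip_width: 0.0868
```

Request:
{"name": "carry_out", "arguments": {"steps": [[[2.3, -4.0, 0.3], 1, 0], [[2.3, -4.0, 0], 0.5, 0], [[2.3, -4.0, 0], 0, 0], [[2.3, -4.0, 0], 0, 0], [[2.3, -4.0, 0], 0, 0], [[2, -3.5, 0], 0, 0], [[0, 0, 0], 0, 0]]}}

```text
time: 1.85
position: [0.5339, -0.0615, 0.2758]
tool_rot: [1.0, -0.012, 0.003, 0.0]
ft_force: [0.6, -0.5, 0.2]
grip_width: 0.0869
```

Run:
```python
from h import *
o=robot.get_obs(); print(o['position'],o['tool_rot'])
c=snap('wrist','w1.png'); print({k:v for k,v in c.items() if k!='pixels'})
```

```text
[ 0.5338714  -0.06150937  0.27578414] [ 9.99926780e-01 -1.17491481e-02  2.87593665e-03  3.46922643e-04]
{'fx': 325.19226210127806, 'fy': 325.19226210127806, 'cx': 278.33873134382395, 'cy': 216.06754120732063, 'eye': array([0.53375236, 0.01915209, 0.41513494]), 'rotation': array([-0.14683499, -0.00113036, -0.01252885,  0.989081  ])}
```

View pics/w1.png

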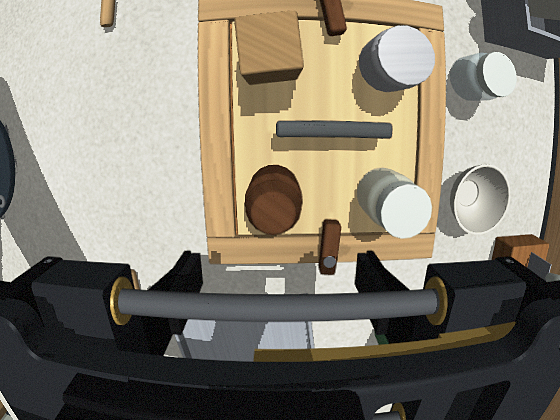

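```bash
cat >> h.py <<'E'
def wr(fn=None):
    c=snap('wrist',fn); c['fish']=1; return c
E
python3 - <<'E'
from h import *
c=wr()
for n,u,v,z in (('mill top',275,212,.195),('millbase',273,188,.15),('tea',269,42,.18),('tin',403,55,.17),('jar',403,210,.185),('pivR',329,262,.1315),('tipR',331,221,.1315),('h0',277,127,.148),('h1',392,129,.148),('boxfl',210,262,.11),('boxfr',437,257,.11),('jar counter',497,75,.08)): print(n,onz(c,u,v,z).round(4))
E
```

```text
mill top [ 0.529  -0.0422  0.195 ]
millbase [ 0.5272 -0.0343  0.15  ]
tea [0.5276 0.0793 0.18  ]
tin [0.631  0.0754 0.17  ]
jar [ 0.6277 -0.0457  0.185 ]
pivR [ 0.5789 -0.1119  0.1315]
tipR [ 0.5795 -0.0703  0.1315]
h0 [0.5318 0.016  0.148 ]
h1 [0.629  0.0151 0.148 ]
boxfl [ 0.4583 -0.1192  0.11  ]
boxfr [ 0.7074 -0.123   0.11  ]
jar counter [0.7946 0.0888 0.08  ]
```

Request:
{"name": "carry_out", "arguments": {"steps": [[[-0.6, 1.9, 0], 0, 0], [[0, 0, 0], 0, 0], [[0, 0, -3], 0, 0], [[0, 0, -4], 0, 0], [[0, 0, -3], 0, 0], [[0, 0, -1.5], 0, 0], [[0, 0, 0], 0, 0]]}}

```text
time: 2.65
position: [0.5206, -0.0309, 0.1587]
tool_rot: [1.0, -0.004, 0.001, -0.001]
ft_force: [-0.5, 0.1, 0.2]
grip_width: 0.0867
```

Request:
{"name": "carry_out", "arguments": {"steps": [[[0.7, -1.0, -0.5], 0, 0], [[0, 0, 0], 0, 0], [[0, 0, 0], 0, 0]]}}

```text
time: 2.95
position: [0.5292, -0.041, 0.1553]
tool_rot: [1.0, -0.003, 0.003, -0.0]
ft_force: [1.2, -0.0, 0.5]
grip_width: 0.0869
```

Request:
{"name": "carry_out", "arguments": {"steps": [[[0, 0, 0], 0, 1], [[0, 0, 0], 0, 1], [[0, 0, 0], 0, 1], [[0, 0, 0], 0, 1], [[0, 0, 0], 0, 1], [[0, 0, 0], 0, 1], [[0, 0, 2], 0, 1], [[0, 0, 4], 0, 1], [[0, 0, 4], 0, 1], [[0, 0, 4], 0, 1]]}}

```text
time: 3.95
position: [0.5241, -0.0398, 0.2944]
tool_rot: [1.0, -0.003, -0.005, -0.003]
ft_force: [1.1, -0.5, -1.5]
grip_width: 0.0476
```

Request:
{"name": "carry_out", "arguments": {"steps": [[[-0.5, -3, 0], 1, 1], [[-1, -4.5, 0], 1, 1], [[-1, -4.5, 0], 1, 1], [[-1, -4.5, 0], 1, 1], [[-1, -4.5, 0], 1, 1], [[-1, -4.5, 0], 1, 1], [[-1, -4.0, 0], 0, 1], [[-0.8, -2, 0], 0, 1], [[0, 0, 0], 0, 1], [[0, 0, 0], 0, 1]]}}

```text
time: 4.95
position: [0.4478, -0.3647, 0.2984]
tool_rot: [0.999, 0.053, 0.001, -0.003]
ft_force: [-0.9, 0.6, -1.7]
grip_width: 0.0474
```

Run:
```python
from h import *
c=snap('scene','s1.png'); hsv=cv2.cvtColor(c['pixels'],cv2.COLOR_RGB2HSV); H,S,V=cv2.split(hsv)
t=snap('top'); 
for cc,nm in((c,'scene'),(t,'top')):
    h=cv2.cvtColor(cc['pixels'],cv2.COLOR_RGB2HSV)
    m=((h[...,0]>50)&(h[...,0]<85)&(h[...,1]>90)).astype(np.uint8)
    n,l,s,ce=cv2.connectedComponentsWithStats(m); i=1+np.argmax(s[1:,4]); print(nm,s[i],ce[i],onz(cc,*ce[i],.07))
```

```text
scene [113 162  30  38 709] [127.27926657 180.77291961] [ 0.71725676 -0.29675637  0.07      ]
top [376 274   1   1   1] [376. 274.] [ 0.39055943 -0.19521502  0.07      ]
```

Request:
{"name": "carry_out", "arguments": {"steps": [[[0, -3.7, -2], 0, 1], [[0, 0, -4.5], 0, 1], [[0, 0, -4.5], 0, 1], [[0, 0, -4.5], 0, 1], [[0, 0, -3.5], 0, 1], [[0, 0, -2], 0, 1], [[0, 0, 0], 0, 1], [[0, 0, 0], 0, 1]]}}

```text
time: 5.85
position: [0.4558, -0.3906, 0.0864]
tool_rot: [0.998, 0.063, 0.004, -0.0]
ft_force: [-0.0, 0.2, -0.7]
grip_width: 0.0473
```

Request:
{"name": "carry_out", "arguments": {"steps": [[[-1.0, -1.3, -1], 0, 1], [[0, 0, -1.5], 0, 1], [[0, 0, 0], 0, 1], [[0, 0, -0.6], 0, 1], [[0, 0, 0], 0, 1]]}}

```text
time: 6.35
position: [0.4478, -0.4066, 0.0582]
tool_rot: [0.998, 0.063, 0.007, 0.004]
ft_force: [-0.1, 0.3, -1.0]
grip_width: 0.0475
```

Request:
{"name": "carry_out", "arguments": {"steps": [[[0, 0, -0.5], 0, 1], [[0, 0, 0], 0, 1], [[0, 0, 0], 0, 0.2], [[0, 0, 0], 0, 0.2], [[0, 0, 0], 0, 0.2], [[0, 0, 0], 0, 0.2], [[0, 0, 3], 0, 0.2], [[0, 0, 4.5], 0, 0.2], [[0, 0, 4.5], 0, 0.2], [[0, 0, 4.5], 0, 0.2]]}}

```text
time: 7.35
position: [0.4451, -0.4029, 0.2163]
tool_rot: [0.998, 0.063, 0.003, -0.002]
ft_force: [0.4, -0.9, -0.8]
grip_width: 0.0696
```

Request:
{"name": "carry_out", "arguments": {"steps": [[[1.5, 2.5, 2], -2, 0.2], [[2.2, 4.2, 2], -2, 0], [[2.2, 4.2, 1], -2, 0], [[2.2, 4.2, 0], -1, 0], [[2.2, 4.2, 0], 0, 0], [[2.2, 4.2, 0], 0, 0], [[2.2, 4.2, 0], 0, 0], [[2.2, 4.2, 0], 0, 0], [[1.2, 2, 0], 0, 0], [[0, 0, 0], 0, 0]]}}

```text
time: 8.35
position: [0.6331, -0.0554, 0.2795]
tool_rot: [1.0, -0.003, 0.012, 0.007]
ft_force: [-0.4, 0.3, 0.8]
grip_width: 0.0871
```

Run:
```python
from h import *
print(robot.get_obs()['position'])
c=wr('w2.png'); t=snap('top','t2.png')
big=np.hstack([cv2.imread('pics/w2.png')[:,:], cv2.resize(cv2.imread('pics/t2.png')[150:290,245:475],None,fx=2,fy=3)[:420]])
cv2.imwrite('pics/m2.png',cv2.resize(big,None,fx=.78,fy=.78)); print(big.shape)
```

```text
[ 0.63306868 -0.05541285  0.27949137]
(420, 1020, 3)
```

View pics/m2.png

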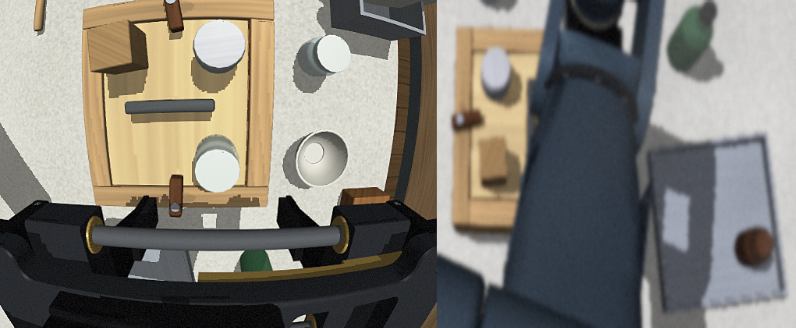

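Run:
```python
from h import *
c=wr(); print(robot.get_obs()['position'])
for n,u,v,z in (('jar',277,219,.185),('tin',281,60,.17),('tea',141,60,.18)): print(n,onz(c,u,v,z).round(4))
```

```text
[ 0.63142439 -0.05921338  0.27937875]
jar [ 0.6316 -0.052   0.185 ]
tin [0.6361 0.0673 0.17  ]
tea [0.531  0.0733 0.18  ]
```

Request:
{"name": "carry_out", "arguments": {"steps": [[[-0.1, 1.0, -1], 0, 0], [[0, 0, -3], 0, 0], [[0, 0, -3.5], 0, 0], [[0, 0, -3], 0, 0], [[0, 0, -1.2], 0, 0], [[0, 0, 0], 0, 0], [[0, 0, 0], 0, 0]]}}

```text
time: 9.2
position: [0.6264, -0.0556, 0.1585]
tool_rot: [1.0, -0.012, 0.011, 0.008]
ft_force: [-0.5, -0.3, 0.2]
grip_width: 0.0866
```

Request:
{"name": "carry_out", "arguments": {"steps": [[[0.2, 0.6, -0.2], 0.5, 0], [[0, 0, 0], 0, 1], [[0, 0, 0], 0, 1], [[0, 0, 0], 0, 1], [[0, 0, 0], 0, 1], [[0, 0, 0], 0, 1], [[0, 0, 2], 0, 1], [[0, 0, 4], 0, 1], [[0, 0, 4], 0, 1], [[0, 0, 3], 0, 1]]}}

```text
time: 10.2
position: [0.6267, -0.0486, 0.2886]
tool_rot: [1.0, -0.007, 0.008, 0.007]
ft_force: [0.6, -0.4, -1.5]
grip_width: 0.0482
```

Request:
{"name": "carry_out", "arguments": {"steps": [[[-0.6, -3, 0.3], 1, 1], [[-1.2, -4.5, 0.2], 1, 1], [[-1.2, -4.5, 0], 1, 1], [[-1.2, -4.5, 0], 1, 1], [[-1.2, -4.5, 0], 1, 1], [[-1.2, -4.5, 0], 1, 1], [[-1.2, -4.5, 0], 0, 1], [[-1.2, -4, 0], 0, 1], [[-0.5, -1.5, 0], 0, 1], [[0, 0, 0], 0, 1]]}}

```text
time: 11.2
position: [0.5265, -0.4137, 0.2971]
tool_rot: [0.999, 0.05, 0.013, 0.006]
ft_force: [-0.6, 1.2, -1.7]
grip_width: 0.0481
```

Request:
{"name": "carry_out", "arguments": {"steps": [[[0.2, 1.8, -2], 0.5, 1], [[0, 0, -4.5], 0, 1], [[0, 0, -4.5], 0, 1], [[0, 0, -4.5], 0, 1], [[0, 0, -3.5], 0, 1], [[0, 0, -2], 0, 1], [[0, 0, 0], 0, 1], [[0, 0, 0], 0, 1]]}}

```text
time: 12.0
position: [0.5328, -0.3796, 0.0828]
tool_rot: [0.998, 0.058, 0.015, 0.002]
ft_force: [0.4, -0.9, -0.7]
grip_width: 0.0481
```

Request:
{"name": "carry_out", "arguments": {"steps": [[[-0.3, -1.5, -1], 0, 1], [[0, 0, -1], 0, 1], [[0, 0, -0.4], 0, 1], [[0, 0, 0], 0, 1], [[0, 0, 0], 0, 1]]}}

```text
time: 12.5
position: [0.5357, -0.4016, 0.0703]
tool_rot: [0.998, 0.059, 0.021, 0.011]
ft_force: [1.1, -0.5, -1.1]
grip_width: 0.0485
```

Request:
{"name": "carry_out", "arguments": {"steps": [[[0, 0.4, -0.8], 0, 1], [[0, 0, -0.5], 0, 1], [[0, 0, 0], 0, 1], [[0, 0, 0], 0, 1]]}}

```text
time: 12.9
position: [0.5396, -0.4017, 0.0663]
tool_rot: [0.998, 0.058, 0.027, 0.016]
ft_force: [0.3, 0.1, -1.1]
grip_width: 0.049
```

Run:
```python
from h import *
o=robot.get_obs(); print(o['q'].round(3),o['joint_velocities'].round(3),o['position'],o['tool_rot'],o['ft_force'],o['moment'],o['joint_torque'].round(1))
wr('w3.png')
```

```text
[-0.814  0.791  1.475  0.028  0.817 -0.949] [-0.    -0.002  0.005  0.     0.002 -0.001] [ 0.53963612 -0.401658    0.0663365 ] [0.99780561 0.05842287 0.02665961 0.01612452] [ 0.30167332  0.0663662  -1.10497426] [-0.05809138  0.11190652 -0.01549838] [  0.1 -51.5 -13.2   0.1  -0.1   0. ]
```

View pics/w3.png

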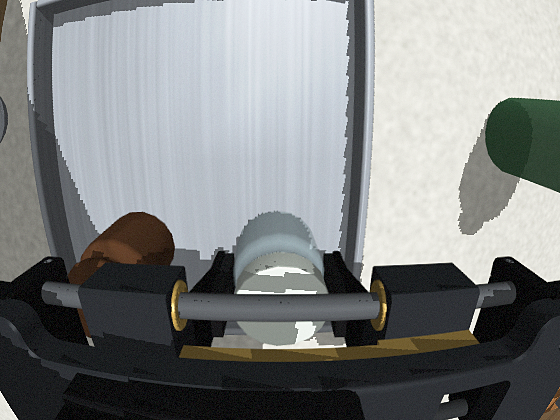

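Run:
```python
from h import *
snap('scene','s3.png');im=cv2.imread('pics/s3.png')
cv2.imwrite('pics/s3c.png',cv2.resize(im[80:220,100:300],None,fx=4,fy=4,interpolation=2))
```

```text
(no output)
```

View pics/s3c.png

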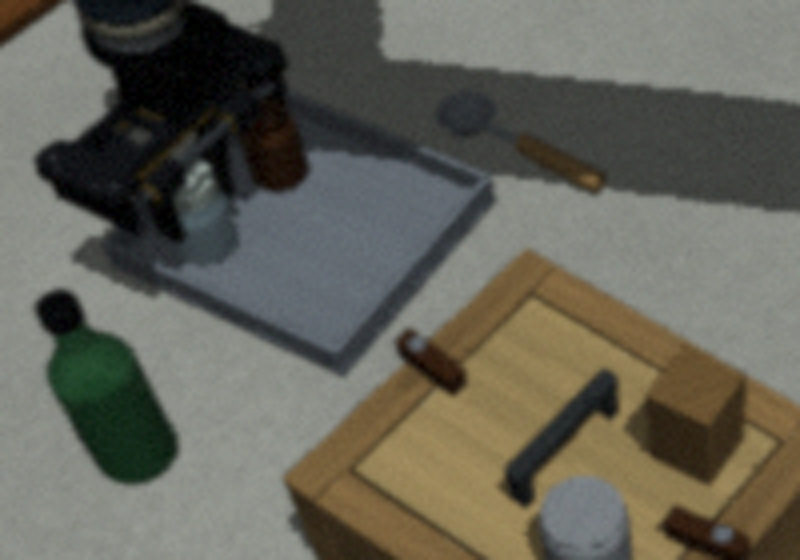

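Request:
{"name": "carry_out", "arguments": {"steps": [[[0, 0, 0], 0, 0.25], [[0, 0, 0], 0, 0.25], [[0, 0, 0], 0, 0.25], [[0, 0, 0], 0, 0.25], [[0, 0, 2], 0, 0.25], [[0, 0, 3], 0, 0.25], [[0, 0, 4], 0, 0.25], [[0, 0, 4.5], 0, 0.25], [[0, 0, 3], 0, 0.25]]}}

```text
time: 13.9
position: [0.5349, -0.3975, 0.2258]
tool_rot: [0.998, 0.058, 0.02, 0.009]
ft_force: [-0.3, -0.2, 0.1]
grip_width: 0.0654
```

Request:
{"name": "carry_out", "arguments": {"steps": [[[0.6, 3, 2], -1, 0.2], [[1, 4.7, 1], -1, 0], [[1, 4.8, 1], -1, 0], [[1, 4.8, 1], -1, 0], [[1, 4.8, 0], -1, 0], [[1, 4.8, 0], -1, 0], [[1, 4.8, 0], 0, 0], [[1, 4.8, 0], 0, 0], [[1, 4.8, 0], 0, 0], [[1, 4, 0], 0, 0]]}}

```text
time: 14.9
position: [0.6329, 0.0581, 0.2874]
tool_rot: [0.999, -0.003, 0.028, 0.017]
ft_force: [0.6, 0.1, -0.2]
grip_width: 0.087
```

Request:
{"name": "carry_out", "arguments": {"steps": [[[0, 2, 0], 0, 0], [[0, 0, 0], 0, 0], [[0, 0, 0], 0, 0]]}}

```text
time: 15.2
position: [0.633, 0.0854, 0.2871]
tool_rot: [0.999, 0.001, 0.029, 0.017]
ft_force: [0.4, 0.3, -0.8]
grip_width: 0.0867
```

Run:
```python
from h import *
o=robot.get_obs(); print(o['position'],o['tool_rot'].round(3))
wr('w4.png'); snap('top','t4.png')
big=np.hstack([cv2.imread('pics/w4.png')[:300,:], cv2.resize(cv2.imread('pics/t4.png')[150:290,245:475],(460,300))])
cv2.imwrite('pics/m4.png',cv2.resize(big,None,fx=.78,fy=.78))
```

```text
[0.63299652 0.08536713 0.28713431] [0.999 0.001 0.029 0.017]
```

View pics/m4.png

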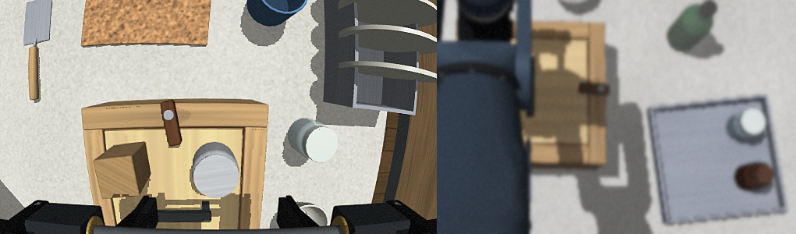

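Run:
```python
from h import *
c=wr()
for n,u,v,z in (('tin',275,223,.17),('tea',158,214,.18),('pivL',215,147,.1315),('tipL',223,183,.1315),('matcorner',106,57,.006),('matcorner2',268,58,.006)): print(n,onz(c,u,v,z).round(4))
```

```text
tin [0.6357 0.0772 0.17  ]
tea [0.5402 0.0903 0.18  ]
pivL [0.5836 0.1369 0.1315]
tipL [0.5896 0.1033 0.1315]
matcorner [0.4176 0.2559 0.006 ]
matcorner2 [0.6349 0.2364 0.006 ]
```

Request:
{"name": "carry_out", "arguments": {"steps": [[[0.1, -0.8, -2], 0, 0], [[0, 0, -4], 0, 0], [[0, 0, -3.5], 0, 0], [[0, 0, -2], 0, 0], [[0, 0, -0.5], 0, 0], [[0, 0, 0], 0, 0]]}}

```text
time: 15.95
position: [0.6361, 0.0649, 0.1667]
tool_rot: [0.999, -0.007, 0.032, 0.018]
ft_force: [0.4, -0.3, -0.6]
grip_width: 0.0876
```

Request:
{"name": "carry_out", "arguments": {"steps": [[[0, 0.9, -0.9], 0.5, 0], [[0, 0, 0], 0, 0], [[0, 0, 0], 0, 1], [[0, 0, 0], 0, 1], [[0, 0, 0], 0, 1], [[0, 0, 0], 0, 1], [[0, 0, 0], 0, 1], [[0, 0, 2], 0, 1], [[0, 0, 4], 0, 1], [[0, 0, 4], 0, 1]], "squeeze": 35}}

```text
time: 16.95
position: [0.6332, 0.074, 0.2567]
tool_rot: [0.999, -0.002, 0.027, 0.018]
ft_force: [-0.0, 0.3, -1.5]
grip_width: 0.0529
```

Request:
{"name": "carry_out", "arguments": {"steps": [[[-0.6, -2.5, 3], 1, 1], [[-1.4, -4.5, 1.5], 1, 1], [[-1.4, -4.5, 0], 1, 1], [[-1.4, -4.5, 0], 1, 1], [[-1.4, -4.5, 0], 1, 1], [[-1.4, -4.5, 0], 1, 1], [[-1.4, -4.5, 0], 0, 1], [[-1.4, -4, 0], 0, 1], [[-0.6, -2, 0], 0, 1], [[0, 0, 0], 0, 1]]}}

```text
time: 17.95
position: [0.5187, -0.2919, 0.3097]
tool_rot: [0.998, 0.055, 0.035, 0.017]
ft_force: [0.5, 0.3, -0.6]
grip_width: 0.0533
```

Request:
{"name": "carry_out", "arguments": {"steps": [[[0, 0, -3], 0, 1], [[0, 0, -4.5], 0, 1], [[0, 0, -4.5], 0, 1], [[0, 0, -4.5], 0, 1], [[0, 0, -3], 0, 1], [[0, 0, -2], 0, 1], [[0, 0, 0], 0, 1], [[0, 0, 0], 0, 1]]}}

```text
time: 18.75
position: [0.5202, -0.2855, 0.0897]
tool_rot: [0.998, 0.055, 0.037, 0.017]
ft_force: [-0.6, -0.1, -1.1]
grip_width: 0.0527
```

Request:
{"name": "carry_out", "arguments": {"steps": [[[-0.2, -0.5, -1.5], 0, 1], [[0, 0, -1], 0, 1], [[0, 0, 0], 0, 1], [[0, 0, 0], 0, 1]]}}

```text
time: 19.15
position: [0.5206, -0.292, 0.0666]
tool_rot: [0.997, 0.056, 0.04, 0.019]
ft_force: [0.6, 0.7, -1.4]
grip_width: 0.053
```

Request:
{"name": "carry_out", "arguments": {"steps": [[[0, 0, -0.7], 0, 1], [[0, 0, 0], 0, 1], [[0, 0, 0], 0, 0.15], [[0, 0, 0], 0, 0.15], [[0, 0, 0], 0, 0.15], [[0, 0, 0], 0, 0.15], [[0, 0, 2], 0, 0.15], [[0, 0, 4], 0, 0.15], [[0, 0, 4.5], 0, 0.15], [[0, 0, 4.5], 0, 0.15]]}}

```text
time: 20.15
position: [0.5177, -0.2899, 0.2088]
tool_rot: [0.998, 0.055, 0.036, 0.015]
ft_force: [1.6, -1.2, 0.6]
grip_width: 0.074
```

Request:
{"name": "carry_out", "arguments": {"steps": [[[0, 2.5, 3], -1, 0.15], [[0.2, 4.6, 2.5], -1, 0], [[0.2, 4.6, 1], -1, 0], [[0.2, 4.6, 0], -1, 0], [[0.2, 4.6, 0], -1, 0], [[0.2, 4.6, 0], -1, 0], [[0.2, 4.6, 0], 0, 0], [[0.2, 4.5, 0], 0, 0], [[0.2, 1.5, 0], 0, 0], [[0, 0, 0], 0, 0]]}}

```text
time: 21.15
position: [0.5363, 0.0781, 0.2893]
tool_rot: [0.998, -0.002, 0.049, 0.025]
ft_force: [1.0, -0.6, -0.6]
grip_width: 0.0869
```

Request:
{"name": "carry_out", "arguments": {"steps": [[[0, 0, 0], 0, 0], [[0, 0, 0], 0, 0]]}}

```text
time: 21.35
position: [0.5359, 0.0773, 0.2894]
tool_rot: [0.998, -0.001, 0.049, 0.025]
ft_force: [-0.3, -0.8, 0.6]
grip_width: 0.0869
```

Run:
```python
from h import *
o=robot.get_obs(); print(o['position'],o['tool_rot'].round(3))
c=wr('w5.png'); np.save('w5.npy',{k:v for k,v in c.items()},allow_pickle=True)
t=snap('top','t5.png')
im=cv2.imread('pics/t5.png'); w=cv2.imread('pics/w5.png')
w[180:300,380:560]=cv2.resize(im[195:290,375:475],(180,120))
cv2.imwrite('pics/m5.png',w[:300])
```

```text
[0.53593983 0.07732245 0.28940619] [ 0.998 -0.001  0.049  0.025]
```

View pics/m5.png

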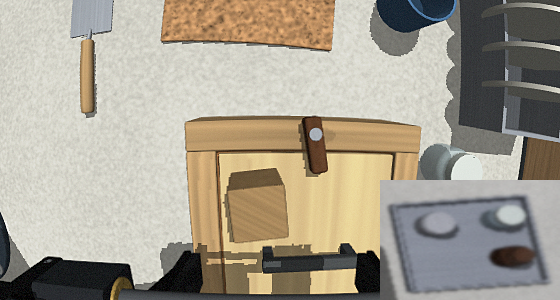

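Run:
```python
from h import *
c=wr()
for n,u,v,z in (('tea',258,212,.18),('pivL',315,133,.1315),('tipL',320,172,.1315),('h0',264,265,.148),('h1',352,265,.148),('matc1',162,40,.006),('matc2',332,50,.006)): print(n,onz(c,u,v,z).round(4))
```

```text
tea [0.5292 0.0805 0.18  ]
pivL [0.5839 0.1381 0.1315]
tipL [0.5895 0.1014 0.1315]
h0 [0.5346 0.0154 0.148 ]
h1 [0.6231 0.0096 0.148 ]
matc1 [0.4154 0.2551 0.006 ]
matc2 [0.6321 0.2376 0.006 ]
```

Request:
{"name": "carry_out", "arguments": {"steps": [[[0, 0, 3], 0, 0], [[0, 0, 3], 0, 0], [[0, 0, 3], 0, 0], [[0, 0, 0], 0, 0], [[0, 0, 0], 0, 0]]}}

```text
time: 22.0
position: [0.535, 0.0715, 0.3807]
tool_rot: [0.999, -0.006, 0.046, 0.026]
ft_force: [-0.4, 0.2, -0.7]
grip_width: 0.0867
```

Request:
{"name": "carry_out", "arguments": {"steps": [[[-3, 0, 0], 0, 0], [[-3, 0, 0], 0, 0], [[0, 0, 0], 0, 0], [[0, 0, 0], 0, 0]]}}

```text
time: 22.4
position: [0.472, 0.0693, 0.3761]
tool_rot: [0.999, -0.008, 0.043, 0.026]
ft_force: [0.2, -0.3, -0.0]
grip_width: 0.0873
```

Request:
{"name": "carry_out", "arguments": {"steps": [[[3, 0, 0], 0, 0], [[3, 0, 0], 0, 0], [[0, 0, 0], 0, 0], [[0, 0, 0], 0, 0]]}}

```text
time: 22.8
position: [0.5347, 0.0683, 0.3726]
tool_rot: [0.999, -0.009, 0.04, 0.026]
ft_force: [-0.1, -0.3, 0.4]
grip_width: 0.087
```

Request:
{"name": "carry_out", "arguments": {"steps": [[[0.01, 0, 0.4], 0, 0], [[0, 0, 0.4], 0, 0], [[0, 0, 0.4], 0, 0], [[0, 0, 0.4], 0, 0], [[0, 0, 0.4], 0, 0], [[0, 0, 0.4], 0, 0], [[0, 0, 0.4], 0, 0], [[0, 0, 0.4], 0, 0], [[0, 0, 0.4], 0, 0], [[0, 0, 0.4], 0, 0]]}}

```text
time: 23.8
position: [0.5324, 0.0684, 0.4159]
tool_rot: [0.999, -0.009, 0.039, 0.026]
ft_force: [0.0, -0.4, 0.0]
grip_width: 0.0871
```

Request:
{"name": "carry_out", "arguments": {"steps": [[[-4, 0, 0], 0, 0], [[0, 0, 0], 0, 0], [[4, 0, 0], 0, 0], [[0, 0, 0], 0, 0], [[-4, 0, 0], 0, 0], [[0, 0, 0], 0, 0], [[4, 0, 0], 0, 0], [[0, 0, 0], 0, 0], [[-4, 0, 0], 0, 0], [[0, 0, 0], 0, 0]]}}

```text
time: 24.8
position: [0.4901, 0.0684, 0.4142]
tool_rot: [0.999, -0.009, 0.035, 0.026]
ft_force: [-0.3, 0.8, -0.2]
grip_width: 0.0873
```

Request:
{"name": "carry_out", "arguments": {"steps": [[[4, 0, 0], 0, 0], [[4, 0, 0], 0, 0], [[4, 0, 0], 0, 0], [[-4, 0, 0], 0, 0], [[-4, 0, 0], 0, 0], [[-4, 0, 0], 0, 0], [[4, 0, 0], 0, 0], [[4, 0, 0], 0, 0], [[4, 0, 0], 0, 0], [[0, 0, 0], 0, 0]]}}

```text
time: 25.8
position: [0.6061, 0.0687, 0.3966]
tool_rot: [1.0, -0.009, 0.016, 0.025]
ft_force: [-0.7, 0.2, -0.6]
grip_width: 0.0872
```

Request:
{"name": "carry_out", "arguments": {"steps": [[[0, -4, 0], 0, 0], [[0, -4, 0], 0, 0], [[0, 0, 0], 0, 0], [[0, 4, 0], 0, 0], [[0, 4, 0], 0, 0], [[0, 0, 0], 0, 0]]}}

```text
time: 26.4
position: [0.6067, 0.0683, 0.3968]
tool_rot: [1.0, -0.01, 0.016, 0.024]
ft_force: [-0.2, -0.1, -0.7]
grip_width: 0.0871
```

Request:
{"name": "carry_out", "arguments": {"steps": [[[-4, 0, 0], 0, 0], [[-4, 0, 0], 0, 0], [[-4, 0, 0], 0, 0], [[4, 0, 0], 0, 0], [[4, 0, 0], 0, 0], [[0, -4, 0], 0, 0], [[0, -4, 0], 0, 0], [[0, 4, 0], 0, 0], [[0, 4, 0], 0, 0], [[0, 0, 0], 0, 0]]}}

```text
time: 27.4
position: [0.5468, 0.0629, 0.3891]
tool_rot: [1.0, -0.014, 0.003, 0.024]
ft_force: [0.4, -0.1, -1.6]
grip_width: 0.0869
```

Request:
{"name": "carry_out", "arguments": {"steps": [[[-1.7, 1.8, 0], 1.5, 0], [[0, 0, 0], 0, 0], [[0, 0, -3], 0, 0], [[0, 0, -4], 0, 0], [[0, 0, -4], 0, 0], [[0, 0, -4], 0, 0], [[0, 0, -3], 0, 0], [[0, 0, 0], 0, 0]]}}

```text
time: 28.2
position: [0.5318, 0.0776, 0.2095]
tool_rot: [1.0, 0.001, 0.011, 0.028]
ft_force: [-0.5, 0.9, 0.3]
grip_width: 0.0872
```

Request:
{"name": "carry_out", "arguments": {"steps": [[[-0.2, 0.2, -2.5], 0, 0], [[0, 0, -2.3], 0, 0], [[0, 0, 0], 0, 0], [[0, 0, 0], 0, 1], [[0, 0, 0], 0, 1], [[0, 0, 0], 0, 1], [[0, 0, 0], 0, 1], [[0, 0, 0], 0, 1], [[0, 0, 0], 0, 1]]}}

```text
time: 29.1
position: [0.538, 0.0775, 0.172]
tool_rot: [0.999, 0.002, 0.021, 0.029]
ft_force: [-0.3, -0.4, -1.7]
grip_width: 0.047
```

Request:
{"name": "carry_out", "arguments": {"steps": [[[0, 0, 3], 0, 1], [[0, 0, 4], 0, 1], [[0, -1, 4], 0, 1], [[-1.1, -4.5, 2], 1, 1], [[-1.3, -4.5, 0], 1, 1], [[-1.3, -4.5, 0], 1, 1], [[-1.3, -4.5, 0], 1, 1], [[-1.3, -4.5, 0], 1, 1], [[-1.3, -4.5, 0], 1, 1], [[-1.3, -4.5, 0], 0, 1]]}}

```text
time: 30.1
position: [0.4454, -0.2525, 0.307]
tool_rot: [0.997, 0.063, 0.025, 0.03]
ft_force: [0.7, -0.3, -0.8]
grip_width: 0.0468
```

Request:
{"name": "carry_out", "arguments": {"steps": [[[-1, -3.5, 0], 0, 1], [[-0.5, -1, 0], 0, 1], [[0, 0, 0], 0, 1], [[0, 0, 0], 0, 1]]}}

```text
time: 30.5
position: [0.4274, -0.3042, 0.3063]
tool_rot: [0.997, 0.059, 0.025, 0.03]
ft_force: [0.9, -0.2, -1.4]
grip_width: 0.0467
```

Request:
{"name": "carry_out", "arguments": {"steps": [[[0.3, 0.3, -3], 0, 1], [[0, 0, -4.5], 0, 1], [[0, 0, -4.5], 0, 1], [[0, 0, -4.5], 0, 1], [[0, 0, -2.5], 0, 1], [[0, 0, 0], 0, 1], [[0, 0, 0], 0, 1]]}}

```text
time: 31.2
position: [0.4365, -0.2897, 0.1146]
tool_rot: [0.997, 0.066, 0.029, 0.032]
ft_force: [-0.3, -0.0, -0.5]
grip_width: 0.0475
```

Request:
{"name": "carry_out", "arguments": {"steps": [[[-0.4, -0.8, -2], 0, 1], [[0, 0, -1.5], 0, 1], [[0, 0, 0], 0, 1], [[0, 0, 0], 0, 1]]}}

```text
time: 31.6
position: [0.4378, -0.2986, 0.0863]
tool_rot: [0.996, 0.069, 0.034, 0.037]
ft_force: [0.3, -0.1, -1.8]
grip_width: 0.047
```

Request:
{"name": "carry_out", "arguments": {"steps": [[[-0.3, -0.2, -1.2], 0, 1], [[0, 0, 0], 0, 1], [[0, 0, 0], 0, 0.2], [[0, 0, 0], 0, 0.2], [[0, 0, 0], 0, 0.2], [[0, 0, 0], 0, 0.2], [[0, 0, 3], 0, 0.2], [[0, 0, 4.5], 0, 0.2], [[0, 0, 4.5], 0, 0.2], [[0, 0, 4.5], 0, 0.2]]}}

```text
time: 32.6
position: [0.433, -0.2988, 0.2412]
tool_rot: [0.997, 0.069, 0.031, 0.033]
ft_force: [0.1, -0.4, 0.2]
grip_width: 0.069
```

Request:
{"name": "carry_out", "arguments": {"steps": [[[2, 2.5, 3], -1.5, 1], [[3, 3.8, 3], -1.5, 1], [[3, 3.8, 1], -1.5, 1], [[3, 3.8, 0], -1.5, 1], [[3, 3.8, 0], -1.5, 1], [[-4, 0, 0], 0, 1], [[-4, 0, 0], 0, 1], [[-4, 0, 0], 0, 1], [[4, 0, 0], 0, 1], [[4, 0, 0], 0, 1]]}}

```text
time: 33.6
position: [0.5179, -0.1119, 0.311]
tool_rot: [0.999, 0.002, 0.023, 0.036]
ft_force: [0.8, -0.4, 1.2]
grip_width: 0.0023
```

Request:
{"name": "carry_out", "arguments": {"steps": [[[4, 0, 0], 0, 1], [[4, 0, 0], 0, 1], [[-4, 0, 0], 0, 1], [[-4, 0, 0], 0, 1], [[-4, 0, 0], 0, 1], [[4, 0, 0], 0, 1], [[4, 0, 0], 0, 1], [[4, 0, 0], 0, 1], [[0, 0, 0], 0, 1], [[0, 0, 0], 0, 1]]}}

```text
time: 34.6
position: [0.5841, -0.1037, 0.2906]
tool_rot: [1.0, 0.003, -0.001, 0.026]
ft_force: [0.2, -0.0, -0.6]
grip_width: 0.0003
```

Request:
{"name": "carry_out", "arguments": {"steps": [[[3.6, 2.2, 0], 0, 1], [[0, 0, -3], 0, 1], [[0, 0, -4], 0, 1], [[0, 0, -3], 0, 1], [[0, 0, -1], 0, 1], [[0, 0, 0], 0, 1], [[0, 0, 0], 0, 1]]}}

```text
time: 35.3
position: [0.6178, -0.0816, 0.1814]
tool_rot: [1.0, 0.002, 0.001, 0.027]
ft_force: [-0.7, 0.8, -0.1]
grip_width: 0.0006
```

Run:
```python
from h import *
o=robot.get_obs(); print(o['position'],o['tool_rot'].round(3))
wr('w6.png'); snap('top','t6.png')
im=cv2.imread('pics/t6.png'); w=cv2.imread('pics/w6.png')
w[300:420,380:560]=cv2.resize(im[195:290,375:475],(180,120))
cv2.imwrite('pics/m6.png',w)
```

```text
[ 0.61777302 -0.08164758  0.18139591] [1.    0.002 0.001 0.027]
```

View pics/m6.png

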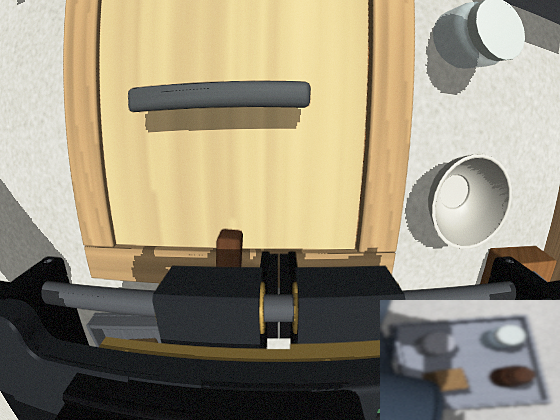

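Request:
{"name": "carry_out", "arguments": {"steps": [[[0.2, 0.1, -2], 0, 1], [[0, 0, -1.5], 0, 1], [[0, 0, -0.6], 0, 1], [[0, 0, 0], 0, 1], [[0, 0, 0], 0, 1]]}}

```text
time: 35.9
position: [0.6255, -0.0825, 0.1487]
tool_rot: [1.0, 0.001, 0.01, 0.03]
ft_force: [-0.3, -0.1, -0.1]
grip_width: 0.0006
```

Request:
{"name": "carry_out", "arguments": {"steps": [[[0, 0, -0.5], 0, 1], [[-1.5, 0, 0], 0, 1], [[-1.5, 0, 0], 0, 1], [[-1.5, 0, 0], 0, 1], [[-1.2, 0, 0], 0, 1], [[0, 0, 0], 0, 1]]}}

```text
time: 36.5
position: [0.5754, -0.0823, 0.1479]
tool_rot: [0.999, 0.0, 0.021, 0.03]
ft_force: [-0.7, -0.1, -0.6]
grip_width: 0.0005
```

Request:
{"name": "carry_out", "arguments": {"steps": [[[-1.2, -0.2, -0.3], 0, 1], [[-1, -0.6, -0.2], 0, 1], [[-0.5, -0.7, 0], 0, 1], [[0, -0.4, 0], 0, 1], [[0, 0, 0], 0, 1], [[0, 0, 0], 0, 1]]}}

```text
time: 37.1
position: [0.5503, -0.0991, 0.1446]
tool_rot: [0.999, -0.002, 0.024, 0.026]
ft_force: [1.6, 3.1, -0.2]
grip_width: 0.0002
```

Run:
```python
from h import *
o=robot.get_obs(); print(o['position'],o['tool_rot'].round(3),o['moment'])
wr('w7.png'); snap('top','t7.png'); snap('scene','s7.png')
a=cv2.imread('pics/s7.png')[140:270,160:320]; b=cv2.imread('pics/w7.png')
cv2.imwrite('pics/m7.png',np.hstack([cv2.resize(a,None,fx=2.5,fy=2.5), cv2.resize(b[170:365,130:430],(400,325))]))
```

```text
[ 0.55026809 -0.09907638  0.14461473] [ 0.999 -0.002  0.024  0.026] [ 0.34671332 -0.20459055  0.06016843]
```

View pics/m7.png

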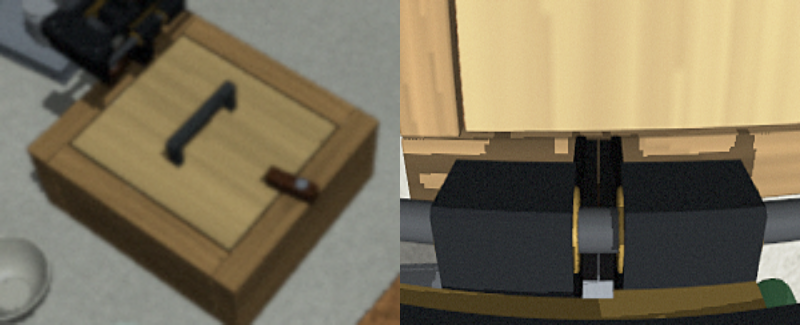

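Request:
{"name": "carry_out", "arguments": {"steps": [[[0, 1.5, 0], 0, 1], [[0, 1, 3], 0, 1], [[1.5, 3, 3], 0, 1], [[2, 4, 0], 0, 1], [[2, 4, 0], 0, 1], [[2, 4, 0], 0, 1], [[1, 2, 0], 0, 1], [[0, 0, 0], 0, 1], [[0, 0, 0], 0, 1]]}}

```text
time: 38.15
position: [0.6321, 0.1025, 0.2049]
tool_rot: [0.999, -0.002, 0.018, 0.031]
ft_force: [-0.0, -0.3, 0.5]
grip_width: 0.0005
```

Request:
{"name": "carry_out", "arguments": {"steps": [[[0, 0.5, -2], 0, 1], [[0, 0, -2.5], 0, 1], [[0, 0, -1.5], 0, 1], [[0, 0, -0.5], 0, 1], [[0, 0, 0], 0, 1]]}}

```text
time: 38.65
position: [0.6281, 0.101, 0.1382]
tool_rot: [0.999, -0.005, 0.016, 0.034]
ft_force: [-0.5, 0.1, -0.1]
grip_width: 0.0007
```

Request:
{"name": "carry_out", "arguments": {"steps": [[[0, 0.8, 0.4], 0, 1], [[-1.5, 0, 0], 0, 1], [[-1.5, 0, 0], 0, 1], [[-1.2, 0, 0], 0, 1], [[-0.7, 0, 0], 0, 1], [[0, 0, 0], 0, 1]]}}

```text
time: 39.25
position: [0.5867, 0.1071, 0.1499]
tool_rot: [0.999, -0.006, 0.028, 0.035]
ft_force: [1.0, -0.7, -0.7]
grip_width: 0.0003
```

Request:
{"name": "carry_out", "arguments": {"steps": [[[-1, 0.1, -0.5], 0, 1], [[-1.2, 0.4, -0.3], 0, 1], [[-0.8, 0.6, 0], 0, 1], [[-0.4, 0.6, 0], 0, 1], [[0, 0.3, 0], 0, 1], [[0, 0, 0], 0, 1]]}}

```text
time: 39.85
position: [0.5534, 0.1237, 0.144]
tool_rot: [0.999, -0.004, 0.032, 0.041]
ft_force: [1.2, -2.3, 0.8]
grip_width: 0.0002
```

Run:
```python
from h import *
o=robot.get_obs(); print(o['position'],o['tool_rot'].round(3),o['ft_force'],o['moment'])
c=wr('w8.png'); cv2.imwrite('pics/w8c.png',cv2.imread('pics/w8.png')[:300])
```

```text
[0.55336336 0.12368223 0.14398314] [ 0.999 -0.004  0.032  0.041] [ 1.1699736  -2.33724261  0.83486439] [-0.50198964 -0.16366469 -0.04324253]
```

View pics/w8c.png

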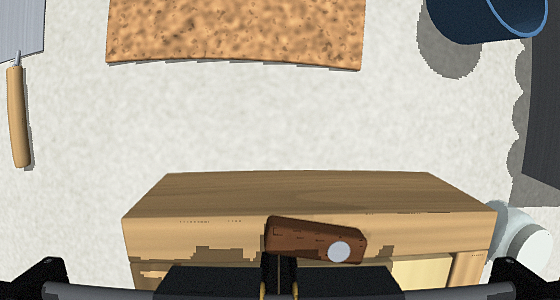

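Request:
{"name": "carry_out", "arguments": {"steps": [[[0, -1.5, 0.5], 0, 1], [[0, 0, 3], 0, 1], [[0, 0, 4], 0, 1], [[0, 2.5, 4], 8, 1], [[0, 4, 4], 8, 1], [[0, 4.5, 1], 8, 0.4], [[0, 4.5, 0], 8, 0.4], [[0, 4.5, 0], 8, 0.4], [[0, 4.5, 0], 8, 0.4], [[0, 3.5, 0], 8, 0.4]]}}

```text
time: 40.9
position: [0.534, 0.3896, 0.3074]
tool_rot: [0.877, 0.479, 0.029, 0.024]
ft_force: [-0.3, -0.8, 0.4]
grip_width: 0.0322
```

Request:
{"name": "carry_out", "arguments": {"steps": [[[-3.2, -2.5, 0], 8, 0.4], [[-3.2, -2.5, 0], 8, 0.4], [[-3.2, -2.5, 0], 8, 0.4], [[3.2, 2.5, 0], 8, 0.4], [[3.2, 2.5, 0], 2, 0.4], [[3.2, 2.5, 0], 0, 0.4], [[-3.2, -2.5, 0], 0, 0.4], [[-3.2, -2.5, 0], 0, 0.4], [[-3.2, -2.5, 0], 0, 0.4], [[0, 0, 0], 0, 0.4]]}}

```text
time: 41.9
position: [0.3961, 0.3049, 0.2745]
tool_rot: [0.684, 0.729, -0.011, -0.01]
ft_force: [0.2, 0.3, -1.3]
grip_width: 0.0519
```

Request:
{"name": "carry_out", "arguments": {"steps": [[[1.5, -2.5, 0], -2, 0.3], [[2.4, -3.8, 0], -2, 0.3], [[2.4, -3.8, 0], 0, 0.3], [[2.4, -3.8, 0], 0, 0.3], [[2.4, -3.8, 0], 0, 0.3], [[2.4, -3.8, 0], 0, 0.3], [[2.4, -3.8, 0], 0, 0.3], [[1.5, -2.0, 0], 0, 0.3], [[0, 0, 0], 0, 0.3], [[0, 0, 0], 0, 0.3]]}}

```text
time: 42.9
position: [0.5629, 0.0224, 0.2722]
tool_rot: [0.709, 0.705, -0.015, -0.022]
ft_force: [-0.9, 0.0, 0.7]
grip_width: 0.0607
```

Run:
```python
from h import *
o=robot.get_obs(); print(o['position'],o['tool_rot'].round(3))
c=wr('w9.png')
t=snap('top','t9.png');s=snap('scene','s9.png')
b=cv2.imread('pics/w9.png'); b[300:,380:]=cv2.resize(cv2.imread('pics/t9.png')[195:290,375:475],(180,120)); cv2.imwrite('pics/m9.png',b)
```

```text
[0.56293073 0.02237202 0.27221566] [ 0.709  0.705 -0.015 -0.022]
```

View pics/m9.png

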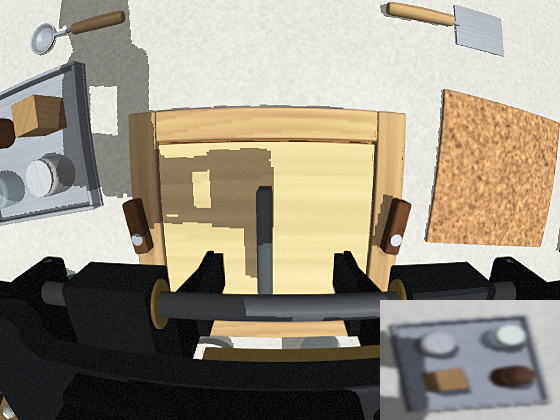

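Request:
{"name": "carry_out", "arguments": {"steps": [[[1.5, -0.7, 0], 0, 0.3], [[0, 0, -2], 0, 0.3], [[0, 0, -2.5], 0, 0.3], [[0, 0, -2], 0, 0.3], [[0, 0, -2], 0, 0.3], [[0, 0, -1], 0, 0.3], [[0, 0, 0], 0, 0.3], [[0, 0, 0], 0, 0.3]]}}

```text
time: 43.85
position: [0.5731, 0.0282, 0.1781]
tool_rot: [0.702, 0.711, -0.014, -0.023]
ft_force: [0.3, -0.8, 0.7]
grip_width: 0.0613
```

Request:
{"name": "carry_out", "arguments": {"steps": [[[0.6, -1.2, 0], -1, 0.3], [[0, 0, 0], 0, 0.3], [[0, 0, -1.5], 0, 0.3], [[0, 0, -1], 0, 0.3], [[0, 0, 0], 0, 0.3], [[0, 0, 0], 0, 0.3]]}}

```text
time: 44.45
position: [0.5833, 0.0139, 0.1573]
tool_rot: [0.71, 0.704, -0.011, -0.019]
ft_force: [-0.7, 0.3, 0.2]
grip_width: 0.0612
```

Request:
{"name": "carry_out", "arguments": {"steps": [[[0, 0, -1.2], 0, 0.3], [[0, 0, -0.3], 0, 0.3], [[0, 0, 0], 0, 1], [[0, 0, 0], 0, 1], [[0, 0, 0], 0, 1], [[0, 0, 0], 0, 1], [[0, 0, 0], 0, 1], [[0, 0, 0], 0, 1]], "squeeze": 50}}

```text
time: 45.25
position: [0.5841, 0.014, 0.1424]
tool_rot: [0.71, 0.704, -0.01, -0.018]
ft_force: [-0.1, 0.7, -0.1]
grip_width: 0.021
```

Request:
{"name": "carry_out", "arguments": {"steps": [[[0, 0, 0], 0, 1], [[0, 0, 0], 0, 1], [[0, 0, 0], 0, 1], [[0, 0, 0], 0, 1], [[0, 0, 1], 0, 1], [[0, 0, 1.5], 0, 1], [[0, 0, 1.5], 0, 1], [[0, 0, 0], 0, 1]]}}

```text
time: 46.05
position: [0.5813, 0.0145, 0.1818]
tool_rot: [0.71, 0.704, -0.012, -0.021]
ft_force: [1.0, 1.0, -5.1]
grip_width: 0.0133
```

Request:
{"name": "carry_out", "arguments": {"steps": [[[0, 0, 2.5], 0, 1], [[0, 0, 3], 0, 1], [[0, 0, 3], 0, 1], [[-0.3, 2.5, 0], -0.5, 1], [[-0.5, 4, 0], -0.5, 1], [[-0.5, 4, 0], -0.5, 1], [[-0.5, 4, 0], -0.5, 1], [[-0.5, 4, 0], -0.5, 1], [[-0.5, 4, 0], -0.5, 1], [[-0.5, 4, 0], 0, 1]]}}

```text
time: 47.05
position: [0.5413, 0.2827, 0.2618]
tool_rot: [0.732, 0.68, -0.017, -0.026]
ft_force: [0.6, -0.3, -5.5]
grip_width: 0.0133
```

Request:
{"name": "carry_out", "arguments": {"steps": [[[-0.5, 4, 0], 0, 1], [[-0.5, 2.5, 0], 0, 1], [[0, 0, 0], 0, 1], [[0, 0, 0], 0, 1]]}}

```text
time: 47.45
position: [0.5253, 0.3557, 0.2567]
tool_rot: [0.729, 0.683, -0.021, -0.029]
ft_force: [0.2, 0.0, -3.1]
grip_width: 0.0131
```

Request:
{"name": "carry_out", "arguments": {"steps": [[[1.0, 1.2, -1], 0, 1], [[0, 0, -3], 0, 1], [[0, 0, -4], 0, 1], [[0, 0, -4], 0, 1], [[0, 0, -3], 0, 1], [[0, 0, -1.5], 0, 1], [[0, 0, 0], 0, 1], [[0, 0, 0], 0, 1]]}}

```text
time: 48.25
position: [0.5378, 0.3595, 0.086]
tool_rot: [0.732, 0.68, -0.022, -0.027]
ft_force: [-0.1, 1.1, -3.6]
grip_width: 0.0131
```

Request:
{"name": "carry_out", "arguments": {"steps": [[[0, 0.9, -1.5], 0, 1], [[0, 0, -1], 0, 1], [[0, 0, 0], 0, 1], [[0, 0, -0.5], 0, 1], [[0, 0, 0], 0, 1]]}}

```text
time: 48.75
position: [0.5415, 0.3709, 0.0588]
tool_rot: [0.732, 0.68, -0.017, -0.026]
ft_force: [0.3, -0.2, -4.6]
grip_width: 0.0132
```

Request:
{"name": "carry_out", "arguments": {"steps": [[[0, 0, -0.5], 0, 1], [[0, 0, -0.3], 0, 1], [[0, 0, 0], 0, 1], [[0, 0, 0], 0, 0.4], [[0, 0, 0], 0, 0.4], [[0, 0, 0], 0, 0.4], [[0, 0, 0], 0, 0.4], [[0, 0, 0], 0, 0.4], [[0, 0, 0], 0, 0.4]]}}

```text
time: 49.65
position: [0.5448, 0.3724, 0.0549]
tool_rot: [0.732, 0.681, -0.012, -0.024]
ft_force: [-0.3, 0.8, -0.2]
grip_width: 0.0498
```

Request:
{"name": "carry_out", "arguments": {"steps": [[[0, 0, 3], 0, 0.4], [[0, 0, 4], 0, 0.4], [[0, 0, 4.5], 0, 0.2], [[0, -1, 4.5], 0, 0], [[0.5, -3, 4], 0, 0], [[1, -4.5, 2], 0, 0], [[1, -4.5, 0], 0, 0], [[1, -4.5, 0], 0, 0], [[1, -4.5, 0], 0, 0], [[1, -4.5, 0], 0, 0]]}}

```text
time: 50.65
position: [0.5968, 0.1046, 0.2849]
tool_rot: [0.728, 0.685, -0.01, -0.022]
ft_force: [1.7, 0.1, 0.2]
grip_width: 0.0865
```

Request:
{"name": "carry_out", "arguments": {"steps": [[[1, -4.5, 0], 0, 0], [[1, -4, 0], 0, 0], [[0.5, -2, 0], 0, 0], [[0, 0, 0], 0, 0], [[0, 0, 0], 0, 0]]}}

```text
time: 51.15
position: [0.6229, -0.0116, 0.2856]
tool_rot: [0.731, 0.682, -0.01, -0.021]
ft_force: [-0.8, 0.0, 0.3]
grip_width: 0.0872
```

Run:
```python
from h import *
o=robot.get_obs(); print(o['position'],o['tool_rot'].round(3))
c=wr('w10.png'); print(c['eye'])
snap('top','t10.png');snap('scene','s10.png')
b=cv2.imread('pics/w10.png'); b[300:,380:]=cv2.resize(cv2.imread('pics/s10.png')[210:340,280:440],(180,120)); cv2.imwrite('pics/m10.png',b)
```

```text
[ 0.6228642  -0.01162261  0.2856258 ] [ 0.731  0.682 -0.01  -0.021]
[ 0.54797015 -0.00790253  0.42842366]
```

View pics/m10.png

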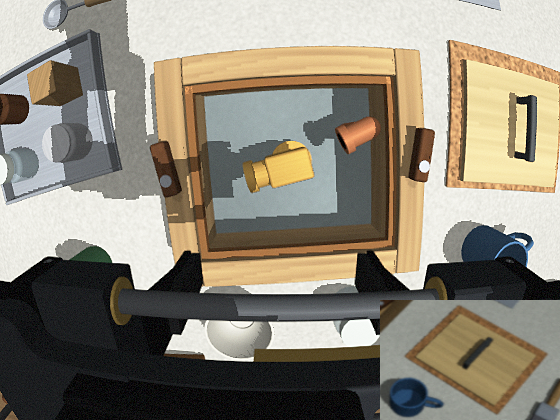

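```bash
cat > meas.py <<'E'
from h import *
c=wr(); 
h=cv2.cvtColor(c['pixels'],cv2.COLOR_RGB2HSV).astype(int); H,S,V=h[...,0],h[...,1],h[...,2]
def blob(m,nm,z):
    m=cv2.morphologyEx(m.astype(np.uint8),cv2.MORPH_OPEN,np.ones((3,3)))
    n,l,s,ce=cv2.connectedComponentsWithStats(m)
    i=1+np.argmax(s[1:,4]); k=max(cv2.findContours((l==i).astype(np.uint8),0,2)[0],key=len)
    P=np.array([onz(c,u,v,z)[:2] for u,v in k[:,0]])*1000
    r=cv2.minAreaRect(P.astype(np.float32))
    print(nm,s[i].tolist(),ce[i].round(1),np.round(r[0],1),np.round(r[1],1),round(r[2],1)); return P
for u,v in((290,163),(250,180),(360,133),(345,137),(120,60),(300,195)): print(u,v,h[v,u])
box=np.zeros(H.shape,bool); box[95:245,208:390]=1
b=blob(box&(H>17)&(H<28)&(S>120),'brass',.087)
p=blob(box&(H<14)&(S>90)&(V>90),'pipe',.069)
for n,u,v,z in (('outlet',252,179,.072),('bodyL1',265,161,.087),('bodyL2',270,188,.087),('bodyR1',307,144,.087),('bodyR2',313,177,.087),('pipeL',340,125,.069),('pipeR',350,152,.069),('in0',186,86,.11),('in1',389,78,.11),('in2',398,250,.11),('in3',203,258,.11)): print(n,(onz(c,u,v,z)*1000).round(1))
E
python3 meas.py
```

```text
290 163 [ 23 137 246]
250 180 [ 19 149 139]
360 133 [ 13 135 245]
345 137 [ 11 143 230]
120 60 [ 23  24 141]
300 195 [ 90  22 175]
brass [242, 141, 70, 51, 2269] [278.6 167. ] [580.4  -6.5] [44.1 72.5] 11.0
pipe [336, 117, 44, 37, 893] [357.9 132.6] [549.5  90.2] [32.2 48.2] 23.3
outlet [595.  -33.8  72. ]
bodyL1 [575.  -17.5  87. ]
bodyL2 [604.1 -14.4  87. ]
bodyR1 [560.   27.6  87. ]
bodyR2 [595.4  32.   87. ]
pipeL [541.1  67.6  69. ]
pipeR [571.9  77.5  69. ]
in0 [490.9 -89.3 110. ]
in1 [494.3 113.6 110. ]
in2 [677.6 121.2 110. ]
in3 [669.9 -91.  110. ]
```

Request:
{"name": "carry_out", "arguments": {"steps": [[[-1, 0.6, 0], -8, 0.1], [[-1, 0.6, 0], -8, 0.1], [[-1, 0.6, 0], -8, 0.1], [[-1, 0.6, 0], -8, 0.1], [[0, 0, 0], -8, 0.1], [[0, 0, 0], -8, 0.1], [[0, 0, 0], -8, 0.1], [[0, 0, 0], -8, 0.1], [[0, 0, 0], -8, 0.1], [[0, 0, 0], 0, 0.1]]}}

```text
time: 52.35
position: [0.5773, 0.0308, 0.2869]
tool_rot: [0.994, 0.109, 0.004, -0.024]
ft_force: [0.6, -0.3, 0.4]
grip_width: 0.0786
```

Request:
{"name": "carry_out", "arguments": {"steps": [[[0.4, -1.6, 0], 1.5, 0.1], [[0, 0, 0], 0, 0.1], [[0, 0, -2], 0, 0.1], [[0, 0, -2.5], 0, 0.1], [[0, 0, -2.5], 0, 0.1], [[0, 0, -2], 0, 0.1], [[0, 0, 0], 0, 0.1], [[0, 0, 0], 0, 0.1]]}}

```text
time: 53.15
position: [0.5807, 0.0232, 0.1967]
tool_rot: [0.991, 0.133, 0.006, -0.025]
ft_force: [0.6, -0.3, 0.7]
grip_width: 0.0783
```

Run:
```python
from h import *
o=robot.get_obs(); print(o['position'],o['tool_rot'].round(3))
c=wr('w11.png')
```

```text
[0.58065374 0.02317068 0.19671578] [ 0.991  0.133  0.006 -0.025]
```

View pics/w11.png

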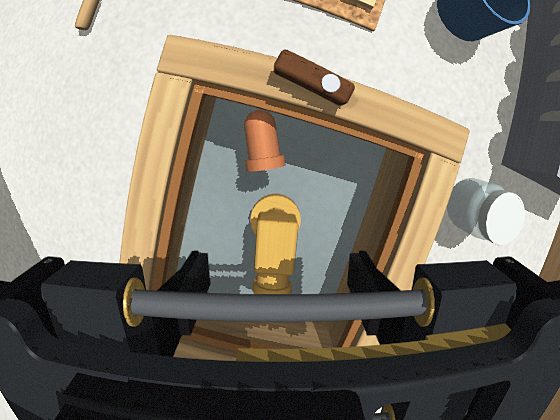

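Request:
{"name": "carry_out", "arguments": {"steps": [[[0.1, -1.0, -1], 0, 0.1], [[0, 0, -2], 0, 0.1], [[0, 0, -2], 0, 0.1], [[0, 0, -2], 0, 0.1], [[0, 0, -1], 0, 0.1], [[0, 0, 0], 0, 0.1], [[0, 0, 0], 0, 0.1]]}}

```text
time: 53.9
position: [0.5873, 0.0091, 0.1198]
tool_rot: [0.991, 0.134, 0.014, -0.022]
ft_force: [-0.3, 0.8, -0.2]
grip_width: 0.0783
```

Request:
{"name": "carry_out", "arguments": {"steps": [[[-0.6, 0.4, -1], 0, 0.1], [[0, 0, -1.5], 0, 0.1], [[0, 0, -1], 0, 0.1], [[0, 0, 0], 0, 0.1], [[0, 0, 0], 0, 0.1]]}}

```text
time: 54.4
position: [0.5856, 0.0119, 0.089]
tool_rot: [0.991, 0.135, 0.019, -0.02]
ft_force: [-0.2, 0.7, 0.2]
grip_width: 0.0783
```

Request:
{"name": "carry_out", "arguments": {"steps": [[[-0.5, 0.2, -0.9], 0, 0.1], [[0, 0, 0], 0, 0.1], [[0, 0, 0], 0, 1], [[0, 0, 0], 0, 1], [[0, 0, 0], 0, 1], [[0, 0, 0], 0, 1], [[0, 0, 0], 0, 1], [[0, 0, 0], 0, 1], [[0, 0, 0], 0, 1], [[0, 0, 0], 0, 1]]}}

```text
time: 55.4
position: [0.5829, 0.0142, 0.0815]
tool_rot: [0.99, 0.135, 0.022, -0.02]
ft_force: [1.3, 0.9, 0.3]
grip_width: 0.0346
```

Request:
{"name": "carry_out", "arguments": {"steps": [[[0, 0, 0], -8, 1], [[0, 0, 0], -8, 1], [[0, 0, 0], -8, 1], [[0, 0, 0], -8, 1], [[0, 0, 0], -8, 1], [[0, 0, 0], -8, 1], [[0, 0, 0], -8, 1], [[0, 0, 0], -8, 1], [[0, 0, 0], 0, 1]]}}

```text
time: 56.3
position: [0.5864, 0.0133, 0.0809]
tool_rot: [0.903, -0.428, 0.03, -0.003]
ft_force: [2.1, -1.1, 0.6]
grip_width: 0.0346
```

Request:
{"name": "carry_out", "arguments": {"steps": [[[-0.2, 0, 0], -8, 1], [[0, 0, 0], -8, 1], [[0, 0, 0], -8, 1], [[0, 0, 0], -8, 1], [[0, 0, 0], -8, 1], [[0, 0, 0], -8, 1], [[0, 0, 0], -8, 1], [[0, 0, 0], -8, 1], [[0, 0, 0], -8, 1], [[0, 0, 0], 0, 1]]}}

```text
time: 57.3
position: [0.5869, 0.0094, 0.0802]
tool_rot: [-0.469, 0.882, -0.027, -0.015]
ft_force: [0.7, -0.2, 0.4]
grip_width: 0.0345
```

Run:
```python
from h import *
o=robot.get_obs(); print(o['position'],o['tool_rot'].round(3),o['q'].round(3),o['moment'],np.degrees(2*np.arctan2(o['tool_rot'][1],o['tool_rot'][0])))
```

```text
[0.58688691 0.00936    0.08024766] [-0.469  0.882 -0.027 -0.015] [-0.144  0.707  1.652 -0.087  0.777  2.081] [ 0.96838858 -0.24441548 -0.11890523] 236.02545610720782
```

Request:
{"name": "carry_out", "arguments": {"steps": [[[-0.2, 0.2, 0], -7.5, 1], [[-0.1, 0.1, 0], -7.5, 1], [[0, 0, 0], -6, 1], [[0, 0, 0], 0, 1], [[0, 0, 0], 0, 1]]}}

```text
time: 57.8
position: [0.5861, 0.0085, 0.0801]
tool_rot: [-0.307, 0.951, -0.027, -0.017]
ft_force: [0.0, -0.4, -0.9]
grip_width: 0.0349
```

Run:
```python
from h import *
o=robot.get_obs(); print(o['position'],o['q'].round(3),o['moment'],np.degrees(2*np.arctan2(o['tool_rot'][1],o['tool_rot'][0])))
c=wr('w12.png')
h=cv2.cvtColor(c['pixels'],cv2.COLOR_RGB2HSV).astype(int); H,S,V=h[...,0],h[...,1],h[...,2]
t=snap('top','t12.png');s=snap('scene','s12.png')
print(c['eye'])
```

```text
[0.58608228 0.00849135 0.08006295] [-0.145  0.71   1.643 -0.088  0.798  2.434] [ 0.69824537 -0.41299664 -0.09932657] 215.72741083755116
[ 0.63392616 -0.04726922  0.22240433]
```

View pics/w12.png

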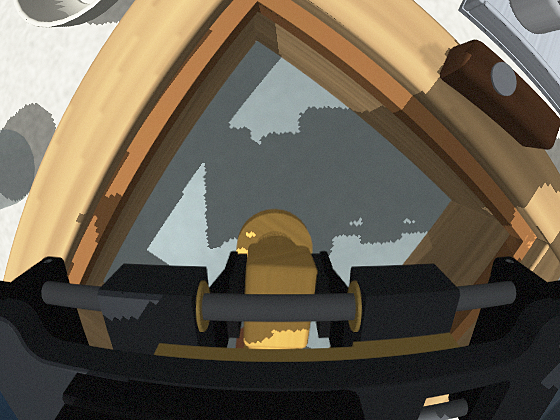

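Request:
{"name": "carry_out", "arguments": {"steps": [[[-0.1, 0.2, 0], -6, 1], [[0, 0, 0], 0, 1], [[0, 0, 0], -4, 1], [[0, 0, 0], 0, 1], [[0, 0, 0], 0, 1]]}}

```text
time: 58.45
position: [0.5856, 0.0082, 0.08]
tool_rot: [-0.226, 0.974, -0.027, -0.019]
ft_force: [-1.1, -2.2, -0.3]
grip_width: 0.0345
```

Run:
```python
from h import *
o=robot.get_obs(); print(o['position'],o['q'].round(3),o['moment'],np.degrees(2*np.arctan2(o['tool_rot'][1],o['tool_rot'][0])))
```

```text
[0.585629   0.00824737 0.07999645] [-0.145  0.712  1.638 -0.09   0.81   2.604] [ 0.60127505 -0.58667998 -0.13507264] 206.10646639660393
```

Request:
{"name": "carry_out", "arguments": {"steps": [[[0, 0, 0], 0, 0.3], [[0, 0, 0], 0, 0.3], [[0, 0, 0], 0, 0.3], [[0, 0, 0], 0, 0.3], [[0, 0, 0], 0, 0.3], [[0, 0, 2], 0, 0.3], [[0, 0, 3], 0, 0.3], [[0, 0, 4], 0, 0.3], [[0, 0, 4], 0, 0.3], [[0, 0, 4], 0, 0.3]]}}

```text
time: 59.45
position: [0.5777, 0.0096, 0.248]
tool_rot: [-0.231, 0.972, -0.024, -0.031]
ft_force: [1.1, -1.0, -0.0]
grip_width: 0.0609
```

Request:
{"name": "carry_out", "arguments": {"steps": [[[-1.2, 2.5, 2], 1, 0.3], [[-1.2, 2.5, 2], 1, 0.3], [[0, 0, 0], 0, 0.3], [[0, 0, 0], 0, 0.3], [[0, 0, 0], 0, 0.3]]}}

```text
time: 59.95
position: [0.5563, 0.0595, 0.2966]
tool_rot: [-0.248, 0.968, -0.028, -0.023]
ft_force: [0.1, -1.1, 0.3]
grip_width: 0.061
```

Run:
```python
from h import *
o=robot.get_obs(); print(o['position'],o['tool_rot'].round(3))
c=wr('w13.png')
h=cv2.cvtColor(c['pixels'],cv2.COLOR_RGB2HSV).astype(int); H,S,V=h[...,0],h[...,1],h[...,2]
def proj(p):
    d=Rotation.from_quat(c['rotation']).inv().apply(np.array(p)-c['eye']); th=np.arctan2(np.hypot(d[0],d[1]),-d[2]); f=np.hypot(d[0],d[1])
    return np.array([c['cx']+c['fx']*th*d[0]/f, c['cy']-c['fy']*th*d[1]/f])
A=np.array([.5815,.0135])
for n,a,r,z in (('axis',0,0,.087),('elb out',116,.054,.07),('pipe mouth',113.3,.06,.069),('pipe far',113.3,.09,.069)):
    print(n,proj([A[0]+r*np.cos(np.radians(a)),A[1]+r*np.sin(np.radians(a)),z]).round(1))
u0=proj([*A,.08]).astype(int)
reg=np.zeros(H.shape,bool); reg[max(0,u0[1]-110):min(290,u0[1]+110),u0[0]-90:u0[0]+90]=1
def blob(m,nm,z):
    n,l,s,ce=cv2.connectedComponentsWithStats(cv2.morphologyEx(m.astype(np.uint8),cv2.MORPH_OPEN,np.ones((3,3))))
    for i in np.argsort(-s[1:,4])[:3]+1:
        k=max(cv2.findContours((l==i).astype(np.uint8),0,2)[0],key=len)
        P=np.array([onz(c,u,v,z)[:2] for u,v in k[:,0]])*1000; r=cv2.minAreaRect(P.astype(np.float32))
        print(nm,s[i].tolist(),ce[i].round(1),np.round(r[0],1),np.round(r[1],1),round(r[2],1))
blob(reg&(H>17)&(H<28)&(S>120)&(V>100),'brass',.087)
blob(reg&(H<14)&(S>90)&(V>70),'pipe',.069)
```

```text
[0.55626798 0.05945748 0.29661601] [-0.248  0.968 -0.028 -0.023]
axis [266.3 152.8]
elb out [264.1 198.6]
pipe mouth [261.5 203.4]
pipe far [259.4 228. ]
brass [246, 129, 39, 71, 2119] [263.6 162.5] [576.9  25.3] [41.  76.8] 27.8
pipe [247, 200, 28, 42, 838] [259.4 220. ] [549.   87.9] [31.6 50.1] 27.4
pipe [334, 42, 22, 17, 251] [345.5  49.6] [ 560.2 -138.7] [24.9 17.8] 10.9
pipe [195, 250, 11, 12, 76] [199.5 255. ] [595.2 161.6] [16.4  8.6] 76.8
```

Run:
```python
from h import *
im=cv2.imread('pics/w13.png'); h=cv2.cvtColor(im,cv2.COLOR_BGR2HSV).astype(int); H,S,V=h[...,0],h[...,1],h[...,2]
c=wr()
for r in range(130,244,6):
    b=np.where((H[r]>16)&(H[r]<28)&(S[r]>110)&(np.abs(np.arange(560)-264)<45))[0]; p=np.where((H[r]<=15)&(S[r]>90)&(np.abs(np.arange(560)-264)<25))[0]
    print(r,'brass',(b.min(),b.max(),len(b)) if len(b) else '','pipe',(p.min(),p.max(),len(p)) if len(p) else '')
for n,u,v,z in (('collar',263.5,196,.078),('pipe',261,203,.069)): 
    q=onz(c,u,v,z)[:2]-[.5815,.0135]; print(n,q.round(4),np.degrees(np.arctan2(q[1],q[0])).round(1))
```

```text
130 brass (np.int64(256), np.int64(272), 17) pipe 
136 brass (np.int64(250), np.int64(280), 31) pipe 
142 brass (np.int64(247), np.int64(283), 37) pipe 
148 brass (np.int64(245), np.int64(284), 40) pipe 
154 brass (np.int64(246), np.int64(283), 38) pipe 
160 brass (np.int64(250), np.int64(280), 31) pipe 
166 brass (np.int64(249), np.int64(279), 31) pipe 
172 brass (np.int64(249), np.int64(278), 30) pipe 
178 brass (np.int64(250), np.int64(277), 28) pipe 
184 brass (np.int64(249), np.int64(274), 26) pipe 
190 brass (np.int64(246), np.int64(275), 30) pipe 
196 brass (np.int64(247), np.int64(275), 29) pipe 
202 brass (np.int64(256), np.int64(256), 1) pipe (np.int64(247), np.int64(274), 16)
208 brass  pipe (np.int64(247), np.int64(274), 28)
214 brass (np.int64(220), np.int64(306), 2) pipe (np.int64(249), np.int64(270), 22)
220 brass (np.int64(223), np.int64(303), 4) pipe (np.int64(249), np.int64(270), 22)
226 brass (np.int64(221), np.int64(307), 17) pipe (np.int64(249), np.int64(269), 21)
232 brass (np.int64(224), np.int64(307), 15) pipe (np.int64(248), np.int64(269), 22)
238 brass (np.int64(240), np.int64(303), 6) pipe (np.int64(241), np.int64(266), 17)
collar [-0.0211  0.0446] 115.3
pipe [-0.0233  0.0547] 113.1
```

```bash
python3 -c "
from h import *
o=robot.get_obs(); print(o['time'],o['ft_force'].round(1)); print(robot.hand_in())"
```

```text
60.05 [-0.3  0.7 -0.3]
the job is handed in; nothing more can be done
None
```

I finished the whole job and handed it in at about 60 s of the 210 s allowed; no verdict came back.

- **Tray:** I moved the mill, jar, tin and tea box from the hatch into the steel tray. The last views showed all four inside it. The jar seems to have slipped about a centimetre in the grip on the way down. It ended about 1 cm from where I planned, still upright in the tray.
- **Buttons and panel:** Both turn buttons ended lying roughly along the rim. The panel was lifted out and laid flat on the mat. I set it down about 7 mm from the mat's centre by the gripper position, and the last view showed it lying on the mat.
- **Elbow:** I turned it clockwise in one grip, about 170°, and stopped there without turning back. In the last wrist view the outlet collar and the pipe rim were centred to within a pixel. Casting rays gave 115.3° for the outlet and 113.1° for the pipe, while the gripper's own angle gave about 116°. That is 2 to 3° short of dead centre, within the 8° allowed.

**What disagreed:** the tool tilted slowly during moves, up to about 0.11 rad. I shook most of it out with quick back-and-forth moves in free air.

**What I didn't re-check:** I took no new picture of the tray or panel after turning the elbow. I also did not measure the bystanders, though none looked moved in the views I took. At hand-in the gripper was clear of everything, about 0.30 m above the counter.

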